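# Refill the terminal-block magazine of a rail feeder

### The arm

A 6-joint arm with a two-finger parallel gripper is mounted at the origin on the work surface. World frame = base frame: x ahead of the robot, y to its left, z up, the work surface at z = 0. Lengths are in mm, angles in rad, forces in N, time in s.
With the tool pointing down it reaches from about 300 to 750 mm from the base axis. Payload 8.5 kg.
Tool frame: the origin (TCP) lies midway between the tips of the shut fingers; the grasp point (between the pads) lies 19 mm behind it; z points along the fingers, y is the line along which they close (so a half turn about z gives the same grasp; the last joint's range is limited). The gripper opens to 85 mm and grips with 20 to 120 N. Pads are 22 mm wide; open, the fingers measure 114 mm over their backs; the gripper's body (76 mm by 85 mm) begins 54 mm behind the grasp point. The pads swing forward as they close: fully open they stand 13 mm farther back than shut.
Start: joints at [-1.496, 0.381, 1.297, -0, 1.464, -0.215], TCP at [157.163, -527.049, 231.322] pointing down, gripper open.
Joint ranges: [-3.11, 3.11], [-0.89, 2.33], [0.22, 2.48], [-1.42, 4.56], [0.17, 2.85], [-2.88, 2.88]. Speed limits (rad/s): [2.39, 2.39, 3.14, 3.14, 3.14, 3.14].

### API

Orientations are given as a unit quaternion [x, y, z, w].
In Python, from bench import manip, camera, get_calibration gives the robot as it stands. The module is installed in compiled form; this text tells all that it offers.
- The arm moves only by the tool step_arm, never from a script. Its argument "targets" is a list of rows, each an object with "translation": the shift along the world's x, y, z in units of 50 mm (1.0 is 50 mm), a list of three; "spin": the turn about the world's z in units of 8 degrees (1.0 is 8 degrees); "jaw": the opening, from 0 (shut) to 1 (fully open). A call has 1 to 12 rows; each row shifts and turns the commanded pose from where the row before left it; what a row does not reach is not made up. A row lasts 1/8 s, in which the tool goes at most 62.5 mm and 10.7 degrees, less where a joint would pass 70% of its speed; a pose out of reach is approached as far as the arm can. A call is refused whole if a number of a shift passes 1 or a number of a turn 1, either way. A call with a gripper value outside its range is refused whole. The fingers move at their own pace and stop on an object; "squeeze" is the grip in N (left out, the last holds). Time passes only in rows, so rows that do not move let the fingers close. It gives the time, the measured TCP pose, the force, the opening and the grip force at its end, in the units of the state.
- manip.sense(): the state, without advancing time (a new reading comes with each control period).
- camera(name): name is "scene" or "top"; returns the picture (384x512x3 uint8, red, green, blue); there is no depth.
- get_calibration(name): a dict with "intrinsics" (3x3 intrinsics, pixels), "distortion" ([k1, k2, p1, p2, k3] as OpenCV has them; the pictures are not rectified), "R" (3x3) and "t" (3): a world point X has camera coordinates R X + t. Camera axes: x right, y down, z forward; pixel columns grow to the right and rows downward; lengths in mm; the calibration is good to about 2 mm. A picture is of the moment at which its call begins. get_calibration takes no time and is no camera call.
- manip.finish_job(): hands the job in; it is judged then, once.
The state is a dict: "time_s": time; "qpos": joint angles; "joint_vel": joint speeds; "tau": joint torques, N m; "position": TCP position; "ee_rot": TCP orientation; "wrist_force": force on the tool from outside, world axes, zero at the start; "torque": the same for the moment, N m; "gripper_width": opening from 0.0 (shut) to 1.0 (fully open); "grasp_force": force on a finger pad.
Only numpy, scipy, OpenCV 4.12 (cv2) and the standard library are available. Lean on these libraries where they do the work, as an engineer would, in place of code of your own. Each camera call takes 0.05 s, during which the arm holds its last target. There are 200 camera calls.

### The job

Pull the feeder's magazine carriage all the way out by its black knob. Load the two wide (16 mm) terminal blocks one at a time: lay each flat on the mouth, its rail foot towards the machine, and press it straight down past the two sprung lips until they snap shut over it. Then push the carriage fully home and let go; leave the narrow blocks, the end bracket and the relay where they lie.

Things in the scene. Friction and masses are not known exactly. Their poses are not given: they have to be found in the camera images.
- feeder: Bench-top terminal feeder, fixed. Origin on the bench under the magazine's axis when home; x points into the machine (away from the knob), z up. A clear guard (top 109 mm high, 130 mm wide, on two cheeks) covers x -40 to +62 mm; behind it the drive housing, 150 mm wide, 126 mm high, to x +155. Base plate 150 mm wide, from x -150. On the +y side an outfeed rail with blocks, to y +225, 80 mm high.
- carriage (a joint): Slide of the magazine carriage, m: 0 = fully home (front plate against the cheeks, mouth under the guard), 0.100 = fully out at its stop. Growing values move it along the feeder's -x. It stays where left; about 4 N of friction plus a little drag.
- pull_knob (a point): Centre of the upright black pull knob on the carriage's front: a cylinder of 22 mm diameter, 34 mm high (top 17 mm above this point), on a 10 mm stem. The point is 83 mm above the bench and 82 mm in front (-x) of the mouth's centre; the front plate behind it, 68 mm high, is 25 mm clear of the knob. Axes as the feeder's.
- mouth (a point): Middle of the magazine's mouth, 80 mm above the bench, at the level of the lips' underside; moves with the carriage, axes as the feeder's. A block lies in it with its own axes along these (foot to +x). Laid in, its underside rests on the lips' ramps 9 mm above this point; pressed in and held, its centre is 8 mm below it (the one under it 24 mm); pressing 3 to 4 mm beyond that is enough.
- guide_top (a point): Top of the magazine's guides, on its axis, 100 mm above the bench. Guide plates on all four sides leave a block 1.2 mm clear each way up to 93 mm above the bench and flare out above that. In the middle they are open at the front (30 mm wide, full height) and at the rear (36 mm wide, above 76 mm) for fingers.
- key_top (a point): Top of the rail-shaped key (31 mm wide) inside the magazine's rear (+x) side, 4 mm below the mouth point; it fits the recess of a block's foot, so a block goes down only with its foot to the rear.
- lip_left (a joint): Sprung steel lip at the mouth's +y side, m outwards: 0 = shut, 0.0035 = just clears a block. 18 mm wide (x), ramp 60 degrees steep on top, up to 12 mm above the mouth point; flat underside. Shut, the two lips are 47 mm apart and overhang a block's edges by 3.5 mm. Pressing a block down their ramps takes 5 to 13 N; below them 4 to 6 N remain, against the follower.
- lip_right (a joint): The same lip at the mouth's -y side, m outwards.
- follower (a joint): Sprung follower plate in the magazine, m downwards: 0 with the magazine empty (plate 1 mm below the lips), about 0.015 with one block held under the lips, 0.031 with two, 0.054 at the bottom. Its spring pushes up with 3.6 N at 0 and 60 N/m more.
- a_centre (a point): Wide DIN-rail terminal block, grey-beige, 70 g, lying flat on its side: 48 (x) x 54 (y) x 16 mm thick. Point at its centre, half-way up; x points to the rail foot, z up. Middle slab 54 mm long (y), from x -14 to +17 mm. Screw side: 46 mm long, flat face with two screw heads at x -24.
- a_foot (a point): Point between the two jaws of the first wide block's rail foot, 20.5 mm from its centre along its x. The jaws reach x +24 mm; the recess between them is 37 mm wide, 7 mm deep, its floor at x +17. Along its middle line the block can be gripped over x: 41 mm, from the screw face to the recess floor, the middle of that grip 3.5 mm from the centre towards -x; or over y: 54 mm.
- b_centre (a point): The second wide block, the same as the first: point at its centre, half-way up, x to its rail foot, z up.
- b_foot (a point): Point between the jaws of the second wide block's rail foot, 20.5 mm from its centre along its x.
- narrow1_centre (a point): Narrow terminal block of like outline, 39 x 43 x only 8 mm thick, lying flat; loose part that is not wanted, stays where it lies. Point at its centre.
- narrow2_centre (a point): Second narrow terminal block, 39 x 43 x 8 mm, lying flat; loose part that is not wanted, stays where it lies. Point at its centre.
- bracket_centre (a point): Dark grey rail end bracket, 45 x 48 x 9.5 mm, lying flat; loose part that is not wanted, stays where it lies. Point at its centre.
- relay_centre (a point): Plug-in relay standing upright, 28 x 22 x 36 mm, clear cover on a black base; loose part that is not wanted, stays where it lies. Point at its centre.
There are look-alikes about, which are no part of the job. What is shaped like the part that bears b_centre but purple is not meant.

How it is judged (in metres and radians):
On the way, in this order (a step that is already met when the one before it is completed fails the run):
1. the magazine carriage is drawn out (value of joint carriage above 0.085 m), for 0.2 s.
2. one wide block is pressed in below the lips, flat and foot towards the machine (((z of a_centre in the frame of mouth between -0.06 and -0.0068 m and horizontal distance between a_centre and mouth below 0.004 m and x of a_foot in the frame of mouth above 0.012 m and angle between a_centre's own z axis and vertical below 0.08 rad) or (z of b_centre in the frame of mouth between -0.06 and -0.0068 m and horizontal distance between b_centre and mouth below 0.004 m and x of b_foot in the frame of mouth above 0.012 m and angle between b_centre's own z axis and vertical below 0.08 rad)) and value of joint carriage above 0.085 m), for 0.2 s.
3. both wide blocks are in the magazine, below the lips (z of a_centre in the frame of mouth between -0.06 and -0.0068 m and horizontal distance between each of a_centre, b_centre and mouth below 0.004 m and x of each of a_foot, b_foot in the frame of mouth above 0.012 m and angle between each of a_centre, b_centre's own z axis and vertical below 0.08 rad and z of b_centre in the frame of mouth between -0.06 and -0.0068 m and value of joint carriage above 0.085 m), for 0.2 s.
At the end, for the whole second after the job is handed in: Both wide blocks lie flat (within 0.08 rad) in the magazine, foot towards the machine, centred within 4 mm, the top one's centre at least 6.8 mm below the underside of the lips, at rest, and the carriage is home within 4 mm (z of a_centre in the frame of mouth between -0.06 and -0.0068 m and horizontal distance between each of a_centre, b_centre and mouth below 0.004 m and x of each of a_foot, b_foot in the frame of mouth above 0.012 m and angle between each of a_centre, b_centre's own z axis and vertical below 0.08 rad and z of b_centre in the frame of mouth between -0.06 and -0.0068 m and value of joint carriage below 0.004 m and linear speed of each of block_a, block_b below 0.02 m/s); the robot touches nothing.
It fails at once if a narrow block, the end bracket or the relay is moved more than 30 mm (distance of any of narrow1_centre, narrow2_centre, bracket_centre, relay_centre from where it was at the start of the episode above 0.03 m).
It also fails if it takes over 72 s, if anything falls off the work surface, if the arm or the gripper's body presses on something with over 40 N, if the wrist force passes 120 N, or if a joint passes its speed limit or range.

## Working session

There is one attempt and no reset: what is moved stays moved. The work goes in short steps, Python scripts to look and compute and a tool call to move; the robot and the scene stay as the last step left them, time stands still between calls to the robot, and variables do not carry over. Pictures are saved under pics/ and viewed, at most 10 in all, crops included, and the job is handed in when it is done.

Besides the shell and the picture viewer there is one more tool, called after "Call:" as a command line: name --argument value ..., lists and objects as JSON in quotes. step_arm: Moves the arm, as the interface text tells. Its arguments: {"type":"object","properties":{"targets":{"type":"array"},"squeeze":{"type":"number"}},"required":["targets"]}

```bash
mkdir -p pics
cat > h.py <<'E'
import numpy as np, cv2
from bench import manip, camera, get_calibration
def ray(name,px):
    c=get_calibration(name);K=np.array(c['intrinsics'],float);d=np.array(c['distortion'],float);R=np.array(c['R']);t=np.array(c['t']).ravel()
    u=cv2.undistortPoints(np.array(px,float).reshape(-1,1,2),K,d).reshape(-1,2)
    D=np.c_[u,np.ones(len(u))]@R; return -R.T@t, D
def onz(name,px,z):
    o,D=ray(name,px); return o+D*((z-o[2])/D[:,2])[:,None]
def proj(name,X):
    c=get_calibration(name);R=np.array(c['R'],float);t=np.array(c['t'],float).ravel()
    return cv2.projectPoints(np.array(X,float).reshape(-1,1,3),cv2.Rodrigues(R)[0],t,np.array(c['intrinsics'],float),np.array(c['distortion'],float))[0].reshape(-1,2)
def save(im,f): cv2.imwrite('pics/'+f,im[:,:,::-1])
E
python3 - <<'E'
from h import *
for n in('scene','top'):
    im=camera(n);np.save(n+'.npy',im);save(cv2.resize(im,(800,600),interpolation=cv2.INTER_CUBIC),n+'0.png');o,_=ray(n,[[256,192]]);print(n,o)
print(manip.sense())
E
```

```text
scene [1002.3798744  -640.64051339  639.3890108 ]
top [368.26909325 -73.53713674 953.14699631]
{'time_s': 0.1, 'qpos': array([-1.49631187e+00,  3.81117697e-01,  1.29812898e+00,  3.10408084e-05,
        1.46357645e+00, -2.15309834e-01]), 'joint_vel': array([ 0.00154912, -0.00273468, -0.00194732, -0.00121824, -0.00182165,
        0.00091864]), 'tau': array([ 5.21494818e-03, -4.49213040e+01, -2.31657135e+01, -1.81899117e-05,
        3.58542566e-03, -2.09635658e-05]), 'position': array([ 157.14721703, -526.81895675,  230.79826105]), 'ee_rot': array([ 9.89520816e-01,  1.44388973e-01,  5.86767530e-05, -6.12627337e-04]), 'wrist_force': array([-0.07839284,  0.98296808, -0.35625334]), 'torque': array([ 0.00189547, -0.00844336,  0.02267179]), 'grasp_force': 0.0, 'gripper_width': 0.9992915972537069}
```

View pics/top0.png

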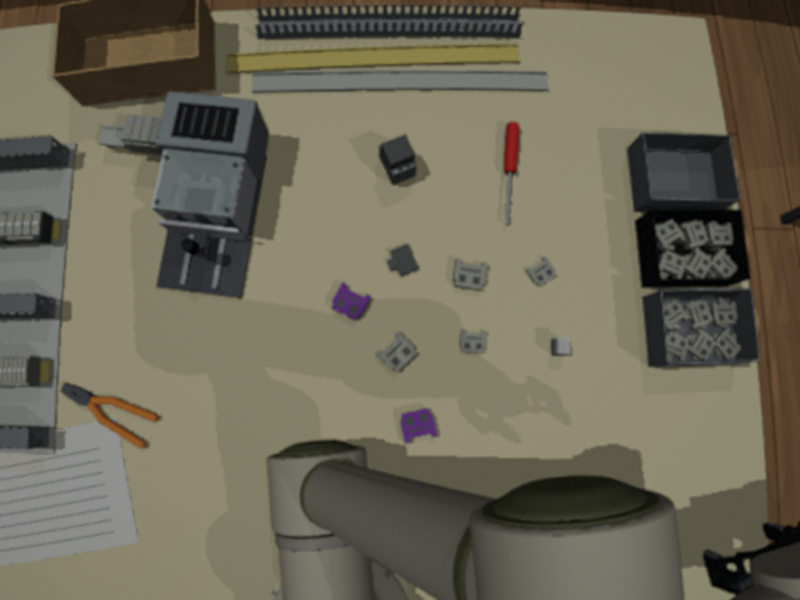

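View pics/scene0.png

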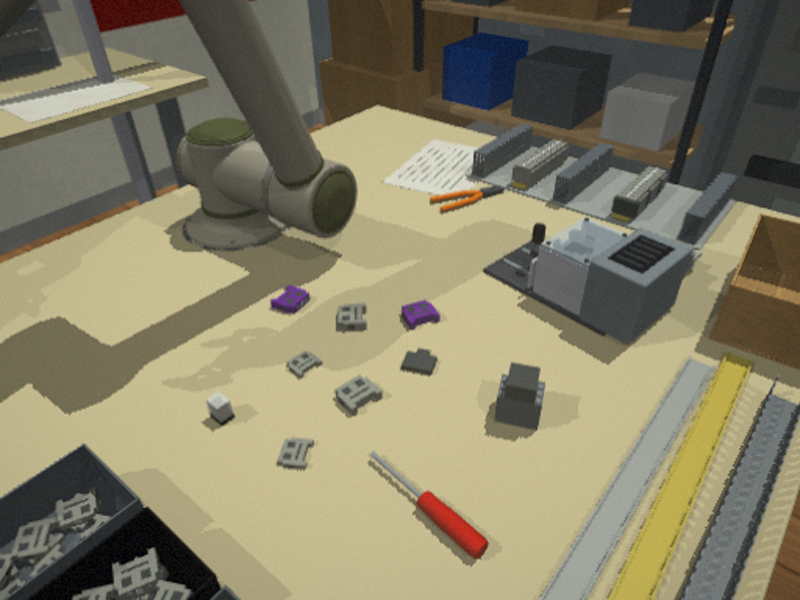

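The top picture (800x600 scale) shows the feeder at about (205,195) and its black knob at (190,246). There are two wide grey blocks at (470,274) and (398,352), and two smaller narrow ones at (541,271) and (473,342). The bracket is at (403,261), the relay at (561,346), and the purple look-alikes are at (351,301) and (420,424). The wide ones meant are (470,274) and (398,352), because they are grey-beige and the larger of the grey ones. I'll confirm this in a crop.

Run:
```python
from h import *
im=np.load('top.npy')
a=im[145:285,205:365]; b=im[50:195,85:185]
A=cv2.resize(a,None,fx=2.5*1,fy=2.5,interpolation=cv2.INTER_CUBIC)
B=cv2.resize(b,None,fx=4,fy=4,interpolation=cv2.INTER_CUBIC)
C=np.zeros((600,800,3),np.uint8);C[:A.shape[0],:400]=A;C[:580,400:800]=B
save(C,'crop1.png')
hsv=cv2.cvtColor(im,cv2.COLOR_RGB2HSV)
for p in[(300,175),(254,225),(345,174),(302,219),(300,190),(270,190)]:print(p,im[p[1],p[0]],hsv[p[1],p[0]])
m=((hsv[...,1]<60)&(hsv[...,2]>60)).astype(np.uint8)*255
m[:145]=0;m[270:]=0;m[:,:210]=0;m[:,380:]=0
cs,_=cv2.findContours(m,cv2.RETR_EXTERNAL,cv2.CHAIN_APPROX_NONE)
for c in cs:
    if cv2.contourArea(c)<60: continue
    w=onz('top',c.reshape(-1,2),16)[:,:2].astype(np.float32)
    print(cv2.boundingRect(c),cv2.contourArea(c),'rect',cv2.minAreaRect(w),'cen',w.mean(0))
```

```text
(300, 175) [111 113 105] [ 38  18 113]
(254, 225) [115 116 107] [ 33  20 116]
(345, 174) [105 106  99] [ 34  17 106]
(302, 219) [112 113 105] [ 34  18 113]
(300, 190) [144 140 115] [ 26  51 144]
(270, 190) [139 134 110] [ 25  53 139]
(210, 145, 170, 125) 20819.5 rect ((480.8070068359375, -216.19979858398438), (460.8706359863281, 333.48114013671875), 89.32174682617188) cen [ 480.5614  -208.84753]
```

View pics/crop1.png

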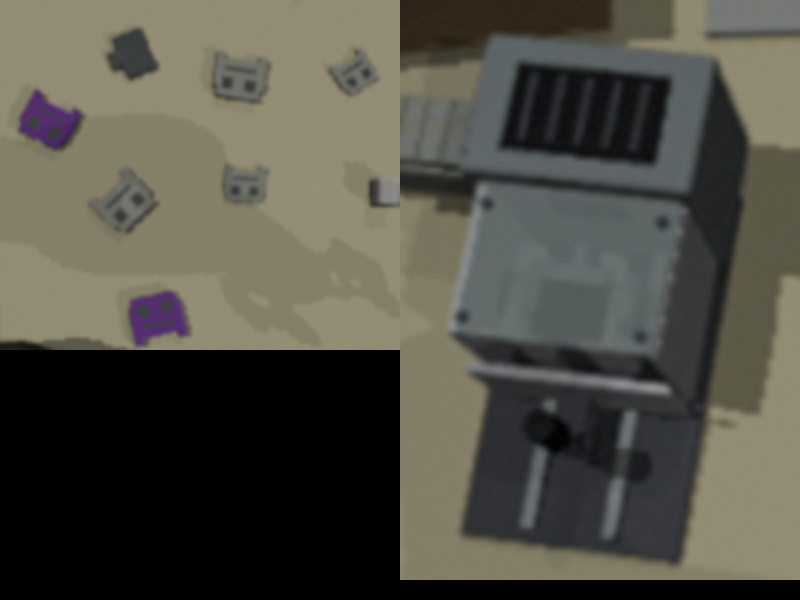

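The crop confirms it. Wide block 1 is at crop (240,77) with its foot up, in world +x. Wide block 2 is at (124,200) with its foot up-left, and its screws are at (120,215) and (138,200). Both are grey and clearly bigger than the narrow blocks at (355,72) and (245,186). On the right, the knob top is at about (540,425), the base plate's front corners are at (463,535) and (680,563), and the housing top corners are at (490,37) and (718,58).

Run:
```python
from h import *
im=np.load('top.npy')
cv=lambda P:[[85+(x-400)/4-.375,50+y/4-.375] for x,y in P]
for n,P,z in[('base',[(463,535),(680,563)],6),('fplate',[(468,368),(668,390)],68),('guard',[(450,330),(655,352),(685,208),(480,185)],109),('house',[(490,37),(718,58),(690,192),(463,172)],126),('slots',[(550,402),(527,528),(630,412),(608,538)],6),('knob',[(540,422)],100)]:
    w=onz('top',cv(P),z);print(n,w[:,:2].round(1).tolist(),np.linalg.norm(np.diff(w,axis=0),axis=1).round(1),np.degrees(np.arctan2(*np.diff(w,axis=0)[:,1::-1].T)).round(1))
hsv=cv2.cvtColor(im,cv2.COLOR_RGB2HSV)
m=(hsv[...,1]<36).astype(np.uint8)*255
m[:145]=0;m[270:]=0;m[:,:210]=0;m[:,380:]=0
cs,_=cv2.findContours(m,cv2.RETR_EXTERNAL,cv2.CHAIN_APPROX_NONE)
for c in cs:
    if cv2.contourArea(c)<60: continue
    w=onz('top',c.reshape(-1,2),16)[:,:2].astype(np.float32)
    print(cv2.boundingRect(c),cv2.contourArea(c),'rect',np.round(np.hstack(cv2.minAreaRect(w)),1))
s=np.load('scene.npy');g=cv2.cvtColor(s,cv2.COLOR_RGB2GRAY)[135:165,330:360];y,x=np.where(g<45);print('knob scene',x.min()+330,x.max()+330,y.min()+135,y.max()+135,x.mean()+330,y.mean()+135)
```

```text
base [[553.6, 309.1], [531.7, 160.6]] [150.1] [-98.4]
fplate [[650.5, 286.6], [632.3, 155.7]] [132.2] [-97.9]
guard [[662.2, 282.9], [644.2, 153.9], [737.3, 138.5], [757.5, 270.1]] [130.3  94.3 133.2] [-97.9  -9.4  81.3]
house [[851.0, 264.5], [830.0, 117.5], [740.3, 131.6], [758.8, 274.7]] [148.5  90.9 144.4] [-98.1 171.1  82.6]
slots [[644.4, 253.0], [557.5, 265.1], [636.0, 197.4], [549.5, 209.6]] [ 87.8 103.7  87.3] [172.1 -40.8 172. ]
knob [[604.5, 226.3]] [] []
(353, 216, 13, 11) 104.5 rect [ 438.2 -376.6   32.3   26.4   88.5]
(241, 212, 25, 26) 316.0 rect [433.9 -99.9  47.5  53.1  43.9]
(294, 211, 18, 15) 182.5 rect [ 448.8 -226.8   43.9   36.1   84.7]
(290, 165, 22, 21) 292.5 rect [ 563.3 -226.    55.4   48.5   78.9]
(337, 164, 19, 19) 167.5 rect [ 566.  -350.9   36.8   43.2   33.3]
(248, 157, 19, 19) 210.0 rect [ 588.9 -110.    46.7   42.7   21.1]
knob scene 341 348 144 162 344.18918918918916 149.7972972972973
```

Call:
step_arm --targets '[{"translation": [0.56, 0.94, 0], "spin": -0.2, "jaw": 0.6}, {"translation": [0.56, 0.94, 0], "spin": -0.2, "jaw": 0.6}, {"translation": [0.56, 0.94, 0], "spin": -0.2, "jaw": 0.6}, {"translation": [0.56, 0.94, 0], "spin": -0.2, "jaw": 0.6}, {"translation": [0.56, 0.94, 0], "spin": -0.2, "jaw": 0.6}, {"translation": [0.56, 0.94, 0], "spin": -0.2, "jaw": 0.6}, {"translation": [0.56, 0.94, 0], "spin": -0.2, "jaw": 0.6}, {"translation": [0.56, 0.94, 0], "spin": -0.2, "jaw": 0.6}, {"translation": [0.56, 0.94, 0], "spin": -0.2, "jaw": 0.6}, {"translation": [0.56, 0.94, 0], "spin": -0.2, "jaw": 0.6}, {"translation": [0.56, 0.94, 0], "spin": -0.2, "jaw": 0.6}, {"translation": [0.56, 0.94, 0], "spin": -0.2, "jaw": 0.6}]' --squeeze 40

```text
time_s: 1.6
position: [493.7, 38.8, 231.1]
ee_rot: [1.0, -0.023, -0.0, 0.0]
wrist_force: [1.0, -0.2, 0.3]
gripper_width: 0.602
grasp_force: 0.0
```

Run:
```python
from h import *
im=np.load('scene.npy');save(cv2.resize(im[130:225,300:450],(800,507),interpolation=cv2.INTER_CUBIC),'sc1.png')
print(proj('scene',[[607,225,100],[607,225,66],[610,225,83]]))
```

```text
[[345.70386742 143.08301158]
 [344.21456946 153.36053402]
 [345.8943323  148.60192182]]
```

View pics/sc1.png

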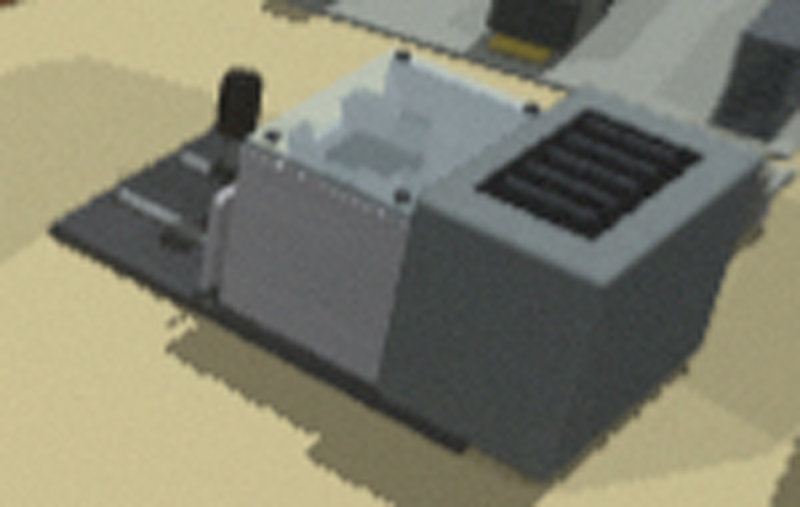

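The knob is at crop (240,68 to 140), which is native (345,143), and it agrees with the projected estimate of (606,225).

Call:
step_arm --targets '[{"translation": [0.56, 0.93, 0], "spin": -0.17, "jaw": 0.6}, {"translation": [0.56, 0.93, 0], "spin": -0.17, "jaw": 0.6}, {"translation": [0.56, 0.93, 0], "spin": -0.17, "jaw": 0.6}, {"translation": [0.56, 0.93, 0], "spin": -0.17, "jaw": 0.6}, {"translation": [0, 0, -1], "spin": 0, "jaw": 0.6}, {"translation": [0, 0, -1], "spin": 0, "jaw": 0.6}, {"translation": [0, 0, -0.7], "spin": 0, "jaw": 0.6}, {"translation": [0, 0, -0.5], "spin": 0, "jaw": 0.6}]'

```text
time_s: 2.6
position: [604.4, 222.8, 69.0]
ee_rot: [0.998, -0.07, -0.001, 0.0]
wrist_force: [-0.5, 0.7, -0.2]
gripper_width: 0.6
grasp_force: 0.0
```

Call:
step_arm --targets '[{"translation": [0, 0, 0], "spin": 0, "jaw": 0}, {"translation": [0, 0, 0], "spin": 0, "jaw": 0}, {"translation": [0, 0, 0], "spin": 0, "jaw": 0}, {"translation": [0, 0, 0], "spin": 0, "jaw": 0}, {"translation": [0, 0, 0], "spin": 0, "jaw": 0}, {"translation": [0, 0, 0], "spin": 0, "jaw": 0}]' --squeeze 40

```text
time_s: 3.35
position: [605.2, 227.5, 70.9]
ee_rot: [0.998, -0.069, 0.0, -0.004]
wrist_force: [6.3, 23.7, -16.2]
gripper_width: 0.239
grasp_force: 40.4
```

Call:
step_arm --targets '[{"translation": [0, 0.05, 0], "spin": 0, "jaw": 0}, {"translation": [-0.2, 0.028, 0], "spin": 0, "jaw": 0}, {"translation": [-0.2, 0.028, 0], "spin": 0, "jaw": 0}, {"translation": [-0.2, 0.028, 0], "spin": 0, "jaw": 0}, {"translation": [-0.2, 0.028, 0], "spin": 0, "jaw": 0}, {"translation": [-0.2, 0.028, 0], "spin": 0, "jaw": 0}, {"translation": [-0.2, 0.028, 0], "spin": 0, "jaw": 0}, {"translation": [-0.2, 0.028, 0], "spin": 0, "jaw": 0}, {"translation": [-0.2, 0.028, 0], "spin": 0, "jaw": 0}, {"translation": [-0.2, 0.028, 0], "spin": 0, "jaw": 0}, {"translation": [-0.2, 0.028, 0], "spin": 0, "jaw": 0}, {"translation": [0, 0, 0], "spin": 0, "jaw": 0}]'

```text
time_s: 4.85
position: [509.7, 241.7, 72.2]
ee_rot: [0.998, -0.07, 0.006, -0.003]
wrist_force: [20.8, 14.5, -21.1]
gripper_width: 0.245
grasp_force: 41.9
```

Call:
step_arm --targets '[{"translation": [-0.06, 0.02, -0.02], "spin": 0, "jaw": 0}, {"translation": [0, 0.01, 0], "spin": 0, "jaw": 0}, {"translation": [0, 0, 0], "spin": 0, "jaw": 0}]'

```text
time_s: 5.22
position: [509.7, 241.8, 72.2]
ee_rot: [0.997, -0.071, 0.009, -0.002]
wrist_force: [29.4, 5.5, -20.2]
gripper_width: 0.241
grasp_force: 42.0
```

Call:
step_arm --targets '[{"translation": [0.06, 0, 0], "spin": 0, "jaw": 0.7}, {"translation": [0, 0, 0], "spin": 0, "jaw": 0.7}, {"translation": [0, 0, 0.8], "spin": 0, "jaw": 0.8}, {"translation": [0, 0, 1], "spin": 0, "jaw": 1}, {"translation": [0.1, -0.93, 0.2], "spin": 0, "jaw": 1}, {"translation": [0.1, -0.93, 0], "spin": 0, "jaw": 1}, {"translation": [0.1, -0.93, 0], "spin": 0, "jaw": 1}, {"translation": [0.1, -0.93, 0], "spin": -0.3, "jaw": 1}, {"translation": [0.1, -0.93, 0], "spin": 0, "jaw": 1}, {"translation": [0.1, -0.93, 0], "spin": 0, "jaw": 1}, {"translation": [0.1, -0.93, 0], "spin": 0, "jaw": 1}, {"translation": [0.1, -0.93, 0], "spin": 0, "jaw": 1}]'

```text
time_s: 6.72
position: [544.9, -132.4, 171.1]
ee_rot: [0.996, -0.091, 0.0, 0.0]
wrist_force: [0.9, 0.6, 0.3]
gripper_width: 0.998
grasp_force: 0.0
```

Run:
```python
from h import *
im=camera('top');np.save('top1.npy',im);s=camera('scene');np.save('scene1.npy',s)
A=cv2.resize(im[60:200,90:190],None,fx=4,fy=4,interpolation=cv2.INTER_CUBIC)
B=cv2.resize(s[120:220,290:390],None,fx=4,fy=4,interpolation=cv2.INTER_CUBIC)
C=np.zeros((600,800,3),np.uint8);C[:560,:400]=A;C[:400,400:]=B;save(C,'out1.png');print(manip.sense()['position'])
```

```text
[ 545.2099163  -134.72963309  170.70822775]
```

View pics/out1.png

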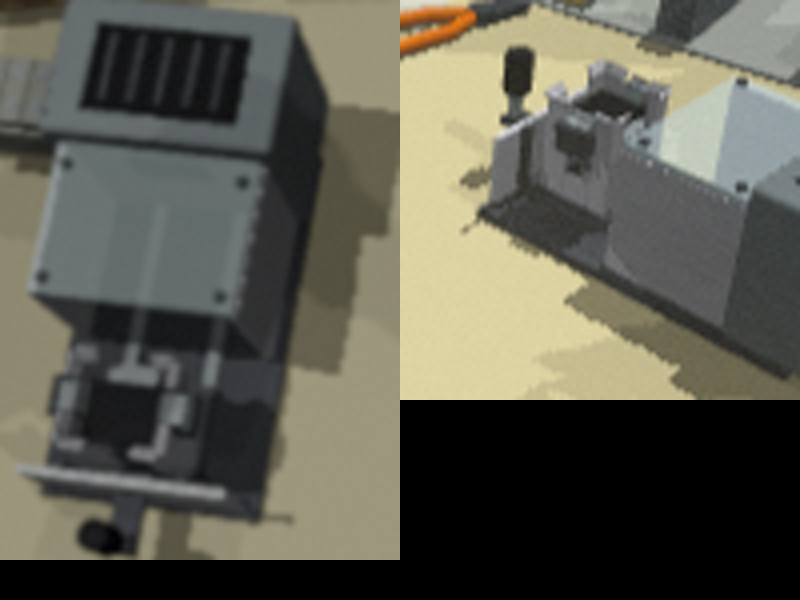

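The right view shows the knob on a vertical stem at (517,70), so it can also be gripped along x above the front plate. The left view shows the open mouth centred at about (123,408), with lips at (68,405) and (178,412), and the knob top at (92,533).

Run:
```python
from h import *
cv=lambda P:[[90+x/4-.375,60+y/4-.375] for x,y in P]
for n,P,z in[('lips',[(68,405),(178,412)],92),('guides',[(80,352),(168,362),(66,443),(146,455)],100),('knob',[(92,533)],100),('plate',[(20,470),(225,494)],68)]:
    w=onz('top',cv(P),z);print(n,w[:,:2].round(1).tolist(),w.mean(0).round(1),np.linalg.norm(np.diff(w,axis=0),axis=1).round(1))
# knob blob scene+top triangulation
for nm,z in(('top1',0),('scene1',0)):
    g=cv2.cvtColor(np.load(nm+'.npy'),cv2.COLOR_RGB2GRAY)
    r=(105,185,125,200) if nm=='top1' else (412-100,125,430,148)
    if nm=='scene1': r=(312,128,326,148)
    s=g[r[1]:r[3],r[0]:r[2]];y,x=np.where(s<40);print(nm,x.min()+r[0],x.max()+r[0],y.min()+r[1],y.max()+r[1],x.mean()+r[0],y.mean()+r[1])
X=[[509.7,241.8,z] for z in(66,83,100)];print(proj('top',X).round(1),proj('scene',X).round(1))
```

```text
lips [[593.0, 261.3], [586.8, 191.9]] [589.9 226.6  92. ] [69.7]
guides [[624.3, 252.4], [616.4, 196.8], [567.1, 258.3], [558.5, 208.2]] [591.6 228.9 100. ] [56.1 78.8 50.8]
knob [[511.4, 239.6]] [511.4 239.6 100. ] []
plate [[557.9, 299.9], [539.7, 167.7]] [548.8 233.8  68. ] [133.4]
top1 110 123 191 198 116.13333333333333 194.17333333333335
scene1 317 321 135 140 319.0 137.25
[[116.5 195.7]
 [114.2 194.7]
 [111.7 193.6]] [[318.3 140.8]
 [318.8 135.9]
 [319.3 130.8]]
```

Call:
step_arm --targets '[{"translation": [0.2, -0.91, 0], "spin": 0, "jaw": 1}, {"translation": [0.19, -0.91, 0], "spin": -0.08, "jaw": 1}, {"translation": [0, 0, -1], "spin": 0, "jaw": 1}, {"translation": [0, 0, -1], "spin": 0, "jaw": 1}, {"translation": [0, 0, -0.9], "spin": 0, "jaw": 1}, {"translation": [0, 0, -0.5], "spin": 0, "jaw": 1}, {"translation": [0, 0, 0], "spin": 0, "jaw": 0.4}, {"translation": [0, 0, 0], "spin": 0, "jaw": 0.4}, {"translation": [0, 0, 0], "spin": 0, "jaw": 0.4}, {"translation": [0, 0, 0], "spin": 0, "jaw": 0.4}, {"translation": [0, 0, 0], "spin": 0, "jaw": 0.4}]' --squeeze 20

```text
time_s: 8.2
position: [565.4, -222.2, 2.0]
ee_rot: [0.995, -0.096, 0.001, 0.0]
wrist_force: [-0.8, 0.9, 6.4]
gripper_width: 0.628
grasp_force: 23.1
```

Call:
step_arm --targets '[{"translation": [0, 0, 0], "spin": 0, "jaw": 1}, {"translation": [0, 0, 0.3], "spin": 0, "jaw": 1}, {"translation": [0, 0, 0.5], "spin": 1, "jaw": 1}, {"translation": [0, 0, 0], "spin": 1, "jaw": 1}, {"translation": [0, 0, 0], "spin": 1, "jaw": 1}, {"translation": [0, 0, 0], "spin": 1, "jaw": 1}, {"translation": [0, 0, 0], "spin": 1, "jaw": 1}, {"translation": [0, 0, 0], "spin": 1, "jaw": 1}, {"translation": [0, 0, 0], "spin": 1, "jaw": 1}, {"translation": [0, 0, 0], "spin": 1, "jaw": 1}, {"translation": [0, 0, 0], "spin": 1, "jaw": 1}, {"translation": [0, 0, 0], "spin": 1, "jaw": 1}]'

```text
time_s: 9.7
position: [564.8, -222.2, 41.4]
ee_rot: [0.823, 0.568, 0.0, 0.0]
wrist_force: [0.1, -0.3, 0.2]
gripper_width: 0.997
grasp_force: 0.0
```

Call:
step_arm --targets '[{"translation": [-0.1, 0.02, 0], "spin": 1, "jaw": 1}, {"translation": [0, 0, 0], "spin": 0.25, "jaw": 1}, {"translation": [0, 0, 0], "spin": 0, "jaw": 1}]'

```text
time_s: 10.07
position: [559.9, -221.2, 40.8]
ee_rot: [0.773, 0.635, 0.0, 0.0]
wrist_force: [-0.0, 0.7, 0.3]
gripper_width: 1.003
grasp_force: 0.0
```

Call:
step_arm --targets '[{"translation": [0, 0, -0.5], "spin": 0, "jaw": 1}, {"translation": [0, 0, -0.28], "spin": 0, "jaw": 1}, {"translation": [0, 0, 0], "spin": 0, "jaw": 0.3}, {"translation": [0, 0, 0], "spin": 0, "jaw": 0.3}, {"translation": [0, 0, 0], "spin": 0, "jaw": 0.3}, {"translation": [0, 0, 0], "spin": 0, "jaw": 0.3}, {"translation": [0, 0, 0], "spin": 0, "jaw": 0.3}, {"translation": [0, 0, 0], "spin": 0, "jaw": 0.3}]' --squeeze 30

```text
time_s: 11.08
position: [560.2, -221.4, 2.3]
ee_rot: [0.772, 0.636, 0.0, 0.001]
wrist_force: [-0.5, -0.6, 6.5]
gripper_width: 0.467
grasp_force: 31.7
```

Call:
step_arm --targets '[{"translation": [0, 0, 0.6], "spin": 0, "jaw": 0.3}, {"translation": [0, 0, 1], "spin": 0, "jaw": 0.3}, {"translation": [0.056, 0.6, 0.8], "spin": 0.1, "jaw": 0.3}, {"translation": [0.056, 0.9, 0], "spin": 0.1, "jaw": 0.3}, {"translation": [0.056, 0.9, 0], "spin": 0.1, "jaw": 0.3}, {"translation": [0.056, 0.9, 0], "spin": 0.1, "jaw": 0.3}, {"translation": [0.056, 0.9, 0], "spin": 0, "jaw": 0.3}, {"translation": [0.056, 0.9, 0], "spin": 0, "jaw": 0.3}, {"translation": [0.056, 0.9, 0], "spin": 0, "jaw": 0.3}, {"translation": [0.056, 0.9, 0], "spin": 0, "jaw": 0.3}, {"translation": [0.056, 0.9, 0], "spin": 0, "jaw": 0.3}, {"translation": [0.056, 0.6, 0], "spin": 0, "jaw": 0.3}]'

```text
time_s: 12.58
position: [587.2, 200.9, 121.2]
ee_rot: [0.754, 0.657, -0.0, -0.0]
wrist_force: [0.5, -0.7, -1.4]
gripper_width: 0.471
grasp_force: 31.0
```

Call:
step_arm --targets '[{"translation": [0, 0.6, 0], "spin": 0, "jaw": 0.3}, {"translation": [0, 0, 0], "spin": 0, "jaw": 0.3}, {"translation": [0, 0, 0], "spin": 0, "jaw": 0.3}]'

```text
time_s: 12.95
position: [587.5, 228.4, 121.2]
ee_rot: [0.754, 0.657, -0.0, -0.0]
wrist_force: [-0.3, -0.4, -1.0]
gripper_width: 0.471
grasp_force: 31.0
```

Call:
step_arm --targets '[{"translation": [0.01, 0.04, -0.3], "spin": -0.02, "jaw": 0.3}, {"translation": [0, 0, -0.1], "spin": 0, "jaw": 0.3}, {"translation": [0, 0, -0.06], "spin": 0, "jaw": 0.3}, {"translation": [0, 0, -0.06], "spin": 0, "jaw": 0.3}, {"translation": [0, 0, 0], "spin": 0, "jaw": 0.3}]'

```text
time_s: 13.58
position: [588.1, 230.9, 95.2]
ee_rot: [0.755, 0.656, -0.0, -0.0]
wrist_force: [0.7, 0.1, 0.5]
gripper_width: 0.47
grasp_force: 31.0
```

Call:
step_arm --targets '[{"translation": [0, 0, -0.05], "spin": 0, "jaw": 0.3}, {"translation": [0, 0, -0.04], "spin": 0, "jaw": 0.3}, {"translation": [0, 0, -0.02], "spin": 0, "jaw": 0.3}, {"translation": [0, 0, 0], "spin": 0, "jaw": 0.3}]'

```text
time_s: 14.08
position: [588.4, 230.8, 90.1]
ee_rot: [0.755, 0.656, 0.0, 0.0]
wrist_force: [-1.0, -2.3, 3.2]
gripper_width: 0.468
grasp_force: 31.5
```

Call:
step_arm --targets '[{"translation": [0, 0, -0.06], "spin": 0, "jaw": 0.3}, {"translation": [0, 0, -0.06], "spin": 0, "jaw": 0.3}, {"translation": [0, 0, -0.06], "spin": 0, "jaw": 0.3}, {"translation": [0, 0, 0], "spin": 0, "jaw": 0.3}]'

```text
time_s: 14.58
position: [588.5, 231.0, 80.8]
ee_rot: [0.755, 0.656, 0.0, 0.0]
wrist_force: [2.3, -0.3, 3.2]
gripper_width: 0.472
grasp_force: 31.5
```

Call:
step_arm --targets '[{"translation": [0, 0, 0], "spin": 0, "jaw": 0.62}, {"translation": [0, 0, 0], "spin": 0, "jaw": 0.62}, {"translation": [0, 0, 0.5], "spin": 0, "jaw": 0.62}, {"translation": [0, 0, 0.5], "spin": 0, "jaw": 0.62}, {"translation": [0.07, -0.01, 0], "spin": 0, "jaw": 0}, {"translation": [0, 0, 0], "spin": 0, "jaw": 0}, {"translation": [0, 0, 0], "spin": 0, "jaw": 0}, {"translation": [0, 0, 0], "spin": 0, "jaw": 0}]'

```text
time_s: 15.58
position: [591.4, 230.4, 130.0]
ee_rot: [0.755, 0.656, -0.001, -0.0]
wrist_force: [0.6, 0.2, 0.2]
gripper_width: -0.002
grasp_force: 0.0
```

Run:
```python
from h import *
s=camera('scene');im=camera('top')
A=cv2.resize(im[60:200,90:190],None,fx=4,fy=4,interpolation=cv2.INTER_CUBIC)
B=cv2.resize(s[80:180,290:390],None,fx=4,fy=4,interpolation=cv2.INTER_CUBIC)
C=np.zeros((600,800,3),np.uint8);C[:560,:400]=A;C[:400,400:]=B;save(C,'p1.png');q=manip.sense();print(q['position'],q['gripper_width'],q['wrist_force'])
```

```text
[591.52767776 230.42983042 130.40111964] 0.0036483842724189075 [-0.76541225  0.16979789  0.28752869]
```

View pics/p1.png

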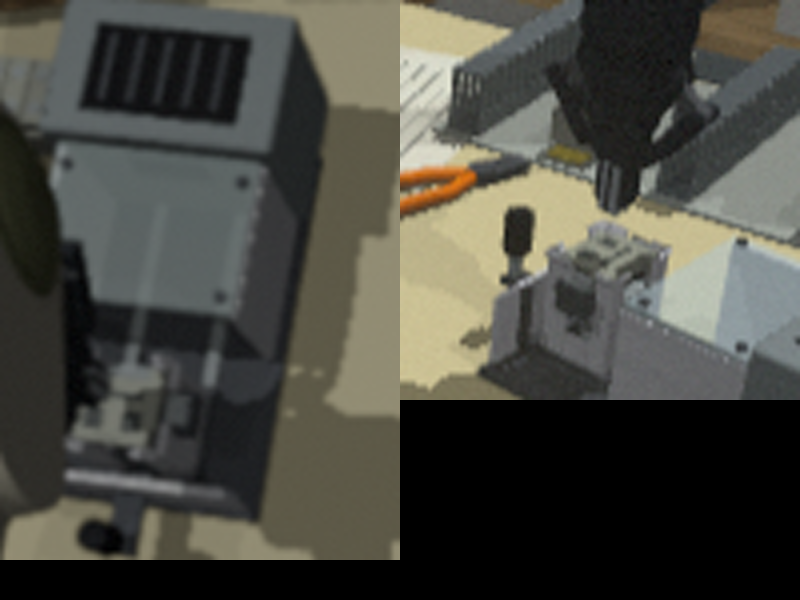

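The block lies level in the mouth at right-view (610,255), foot to the rear, with the shut fingers above it.

Call:
step_arm --targets '[{"translation": [0, 0, -0.4], "spin": 0, "jaw": 0}, {"translation": [0, 0, -0.1], "spin": 0, "jaw": 0}, {"translation": [0, 0, -0.1], "spin": 0, "jaw": 0}, {"translation": [0, 0, -0.1], "spin": 0, "jaw": 0}, {"translation": [0, 0, -0.1], "spin": 0, "jaw": 0}, {"translation": [0, 0, -0.1], "spin": 0, "jaw": 0}, {"translation": [0, 0, -0.08], "spin": 0, "jaw": 0}, {"translation": [0, 0, 0], "spin": 0, "jaw": 0}]'

```text
time_s: 16.68
position: [591.9, 230.5, 82.2]
ee_rot: [0.755, 0.656, 0.0, 0.0]
wrist_force: [0.1, -0.5, 2.5]
gripper_width: 0.002
grasp_force: 1.2
```

Call:
step_arm --targets '[{"translation": [0, 0, -0.05], "spin": 0, "jaw": 0}, {"translation": [0, 0, -0.05], "spin": 0, "jaw": 0}, {"translation": [0, 0, -0.05], "spin": 0, "jaw": 0}, {"translation": [0, 0, 0], "spin": 0, "jaw": 0}]'

```text
time_s: 17.18
position: [591.9, 230.5, 74.3]
ee_rot: [0.755, 0.656, 0.0, 0.0]
wrist_force: [-0.3, 0.5, 3.8]
gripper_width: -0.001
grasp_force: 2.0
```

Call:
step_arm --targets '[{"translation": [0, 0, 0.3], "spin": 0, "jaw": 0}, {"translation": [0, 0, 0.8], "spin": 0, "jaw": 0}, {"translation": [0, -0.6, 0.6], "spin": 0, "jaw": 0.5}, {"translation": [-0.3, -0.9, 0], "spin": 0.5, "jaw": 1}, {"translation": [-0.3, -0.9, 0], "spin": 0.5, "jaw": 1}, {"translation": [-0.4, -0.9, 0], "spin": 0.5, "jaw": 1}, {"translation": [-0.4, -0.9, 0], "spin": 0.5, "jaw": 1}]'

```text
time_s: 18.05
position: [520.7, 19.2, 159.9]
ee_rot: [0.655, 0.755, -0.0, 0.0]
wrist_force: [0.8, -0.3, 0.3]
gripper_width: 1.002
grasp_force: 0.0
```

Run:
```python
from h import *
s=camera('scene');im=camera('top')
A=cv2.resize(im[60:200,90:190],None,fx=4,fy=4,interpolation=cv2.INTER_CUBIC)
B=cv2.resize(s[115:180,310:375],None,fx=6,fy=6,interpolation=cv2.INTER_CUBIC)
C=np.zeros((600,800,3),np.uint8);C[:560,:400]=A;C[:390,400:790]=B;save(C,'p2.png');q=manip.sense();print(q['time_s'],q['position'],q['ee_rot'])
```

```text
18.15 [520.11724599  17.371156   159.99196376] [ 6.57242660e-01  7.53678776e-01 -5.95567297e-04 -1.83536165e-04]
```

View pics/p2.png

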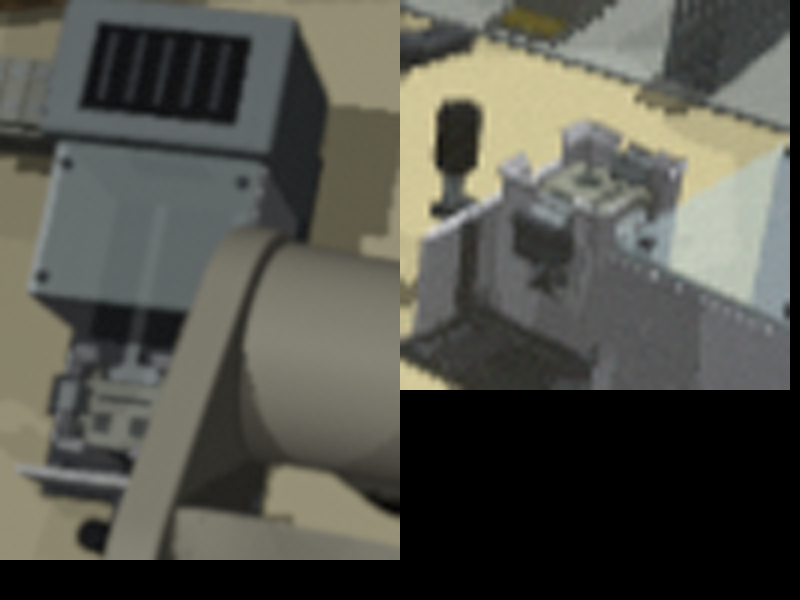

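Block 1 sits below the shut lips, seen at right-view (590,190) with the lip over its edge. Next is block 2.

Call:
step_arm --targets '[{"translation": [-0.57, -0.775, 0], "spin": -0.96, "jaw": 1}, {"translation": [-0.57, -0.775, 0], "spin": -0.96, "jaw": 1}, {"translation": [-0.56, -0.775, 0], "spin": -0.96, "jaw": 1}, {"translation": [0, 0, -0.5], "spin": -0.96, "jaw": 1}, {"translation": [0, 0, -0.5], "spin": -0.96, "jaw": 1}, {"translation": [0, 0, -0.5], "spin": -0.96, "jaw": 1}, {"translation": [0, 0, -0.5], "spin": -0.96, "jaw": 1}, {"translation": [0, 0, 0], "spin": 0, "jaw": 1}, {"translation": [0, 0, 0], "spin": 0, "jaw": 1}]'

```text
time_s: 19.27
position: [437.3, -95.8, 60.3]
ee_rot: [0.926, 0.378, 0.0, 0.0]
wrist_force: [0.2, -0.2, 1.0]
gripper_width: 1.0
grasp_force: 0.0
```

Call:
step_arm --targets '[{"translation": [-0.04, -0.04, -0.5], "spin": -0.06, "jaw": 1}, {"translation": [0, 0, -0.66], "spin": 0, "jaw": 1}, {"translation": [0, 0, 0], "spin": 0, "jaw": 1}, {"translation": [0, 0, 0], "spin": 0, "jaw": 0.4}, {"translation": [0, 0, 0], "spin": 0, "jaw": 0.4}, {"translation": [0, 0, 0], "spin": 0, "jaw": 0.4}, {"translation": [0, 0, 0], "spin": 0, "jaw": 0.4}, {"translation": [0, 0, 0], "spin": 0, "jaw": 0.4}]' --squeeze 20

```text
time_s: 20.27
position: [435.4, -98.1, 2.7]
ee_rot: [0.928, 0.372, 0.001, 0.001]
wrist_force: [-1.1, 1.4, 7.2]
gripper_width: 0.626
grasp_force: 20.6
```

Call:
step_arm --targets '[{"translation": [0, 0, 0], "spin": 0, "jaw": 1}, {"translation": [0, 0, 0.3], "spin": 0, "jaw": 1}, {"translation": [0, 0, 0.5], "spin": 1, "jaw": 1}, {"translation": [0, 0, 0], "spin": 1, "jaw": 1}, {"translation": [0, 0, 0], "spin": 1, "jaw": 1}, {"translation": [0, 0, 0], "spin": 1, "jaw": 1}, {"translation": [0, 0, 0], "spin": 1, "jaw": 1}, {"translation": [0, 0, 0], "spin": 1, "jaw": 1}, {"translation": [0, 0, 0], "spin": 1, "jaw": 1}, {"translation": [0, 0, 0], "spin": 1, "jaw": 1}, {"translation": [0, 0, 0], "spin": 1, "jaw": 1}, {"translation": [0, 0, 0], "spin": 1, "jaw": 1}]'

```text
time_s: 21.78
position: [434.8, -97.8, 41.7]
ee_rot: [0.469, 0.883, -0.0, 0.0]
wrist_force: [-0.1, 0.5, -0.6]
gripper_width: 0.998
grasp_force: 0.0
```

Call:
step_arm --targets '[{"translation": [-0.07, -0.07, 0], "spin": 1, "jaw": 0.85}, {"translation": [0, 0, 0], "spin": 0.25, "jaw": 0.85}, {"translation": [0, 0, -0.4], "spin": 0, "jaw": 0.85}, {"translation": [0, 0, -0.38], "spin": 0, "jaw": 0.85}, {"translation": [0, 0, 0], "spin": 0, "jaw": 0.85}, {"translation": [0, 0, 0], "spin": 0, "jaw": 0.3}, {"translation": [0, 0, 0], "spin": 0, "jaw": 0.3}, {"translation": [0, 0, 0], "spin": 0, "jaw": 0.3}, {"translation": [0, 0, 0], "spin": 0, "jaw": 0.3}, {"translation": [0, 0, 0], "spin": 0, "jaw": 0.3}]' --squeeze 30

```text
time_s: 23.02
position: [431.6, -101.4, 3.2]
ee_rot: [0.393, 0.92, -0.0, 0.001]
wrist_force: [-1.0, 1.1, 6.2]
gripper_width: 0.472
grasp_force: 30.7
```

Call:
step_arm --targets '[{"translation": [0, 0, 0.6], "spin": 0, "jaw": 0.3}, {"translation": [0, 0, 0.95], "spin": 0, "jaw": 0.3}, {"translation": [0.39, 0.4, 0.8], "spin": -0.8, "jaw": 0.3}, {"translation": [0.39, 0.83, 0], "spin": -0.8, "jaw": 0.3}, {"translation": [0.39, 0.83, 0], "spin": -0.8, "jaw": 0.3}, {"translation": [0.39, 0.83, 0], "spin": -0.8, "jaw": 0.3}, {"translation": [0.39, 0.83, 0], "spin": -0.8, "jaw": 0.3}, {"translation": [0.39, 0.83, 0], "spin": -0.8, "jaw": 0.3}, {"translation": [0.39, 0.83, 0], "spin": -0.8, "jaw": 0.3}, {"translation": [0.39, 0.83, 0], "spin": -0.8, "jaw": 0.3}, {"translation": [0, 0.4, 0], "spin": -0.06, "jaw": 0.3}, {"translation": [0, 0, 0], "spin": 0, "jaw": 0.3}]'

```text
time_s: 24.52
position: [586.7, 230.3, 119.7]
ee_rot: [0.754, 0.657, -0.0, -0.0]
wrist_force: [0.3, -0.9, 1.0]
gripper_width: 0.469
grasp_force: 31.1
```

Call:
step_arm --targets '[{"translation": [0, 0, 0], "spin": 0, "jaw": 0.3}]'

```text
time_s: 24.65
position: [587.0, 228.4, 120.0]
ee_rot: [0.755, 0.656, -0.0, 0.0]
wrist_force: [0.3, 0.9, -1.4]
gripper_width: 0.47
grasp_force: 31.1
```

Call:
step_arm --targets '[{"translation": [0.03, 0.05, -0.28], "spin": 0, "jaw": 0.3}, {"translation": [0, 0, -0.1], "spin": 0, "jaw": 0.3}, {"translation": [0, 0, -0.06], "spin": 0, "jaw": 0.3}, {"translation": [0, 0, -0.06], "spin": 0, "jaw": 0.3}, {"translation": [0, 0, -0.05], "spin": 0, "jaw": 0.3}, {"translation": [0, 0, -0.03], "spin": 0, "jaw": 0.3}, {"translation": [0, 0, 0], "spin": 0, "jaw": 0.3}]'

```text
time_s: 25.52
position: [589.1, 231.3, 91.6]
ee_rot: [0.755, 0.656, 0.0, 0.001]
wrist_force: [-0.8, -2.9, 4.0]
gripper_width: 0.47
grasp_force: 31.6
```

Call:
step_arm --targets '[{"translation": [0, 0, -0.06], "spin": 0, "jaw": 0.3}, {"translation": [0, 0, -0.06], "spin": 0, "jaw": 0.3}, {"translation": [0, 0, -0.06], "spin": 0, "jaw": 0.3}, {"translation": [0, 0, 0], "spin": 0, "jaw": 0.3}]'

```text
time_s: 26.02
position: [589.6, 231.3, 83.0]
ee_rot: [0.755, 0.656, 0.001, 0.001]
wrist_force: [0.2, -4.6, 6.1]
gripper_width: 0.475
grasp_force: 32.1
```

Call:
step_arm --targets '[{"translation": [0, 0, 0], "spin": 0, "jaw": 0.62}, {"translation": [0, 0, 0], "spin": 0, "jaw": 0.62}, {"translation": [0, 0, 0.5], "spin": 0, "jaw": 0.62}, {"translation": [0, 0, 0.5], "spin": 0, "jaw": 0.62}, {"translation": [0.06, -0.01, 0], "spin": 0, "jaw": 0}, {"translation": [0, 0, 0], "spin": 0, "jaw": 0}, {"translation": [0, 0, 0], "spin": 0, "jaw": 0}, {"translation": [0, 0, 0], "spin": 0, "jaw": 0}]'

```text
time_s: 27.02
position: [591.4, 231.2, 131.0]
ee_rot: [0.754, 0.656, -0.001, -0.0]
wrist_force: [0.1, 0.0, -0.3]
gripper_width: 0.003
grasp_force: 0.0
```

Call:
step_arm --targets '[{"translation": [0, 0, -0.4], "spin": 0, "jaw": 0}, {"translation": [0, 0, -0.1], "spin": 0, "jaw": 0}, {"translation": [0, 0, -0.1], "spin": 0, "jaw": 0}, {"translation": [0, 0, -0.1], "spin": 0, "jaw": 0}, {"translation": [0, 0, -0.1], "spin": 0, "jaw": 0}, {"translation": [0, 0, -0.1], "spin": 0, "jaw": 0}, {"translation": [0, 0, -0.08], "spin": 0, "jaw": 0}, {"translation": [0, 0, 0], "spin": 0, "jaw": 0}]'

```text
time_s: 28.02
position: [591.9, 231.3, 83.4]
ee_rot: [0.754, 0.656, 0.001, 0.0]
wrist_force: [-1.0, 0.3, 2.4]
gripper_width: 0.0
grasp_force: 1.6
```

Call:
step_arm --targets '[{"translation": [0, 0, -0.06], "spin": 0, "jaw": 0}, {"translation": [0, 0, -0.06], "spin": 0, "jaw": 0}, {"translation": [0, 0, -0.05], "spin": 0, "jaw": 0}, {"translation": [0, 0, 0], "spin": 0, "jaw": 0}]'

```text
time_s: 28.52
position: [591.9, 231.2, 74.4]
ee_rot: [0.754, 0.656, 0.0, 0.0]
wrist_force: [-0.1, 0.6, 4.2]
gripper_width: 0.0
grasp_force: 1.9
```

Call:
step_arm --targets '[{"translation": [0, 0, 0.3], "spin": 0, "jaw": 0}, {"translation": [0, 0, 0.8], "spin": 0, "jaw": 0}, {"translation": [0, 0, 0.6], "spin": 0, "jaw": 0}, {"translation": [-0.8, 0.1, 0], "spin": 0, "jaw": 0}, {"translation": [-0.8, 0.1, 0], "spin": 0, "jaw": 0}, {"translation": [-0.8, 0.1, 0], "spin": 0, "jaw": 0}, {"translation": [0, 0, 0], "spin": 0, "jaw": 0}]'

```text
time_s: 29.4
position: [469.4, 246.6, 160.2]
ee_rot: [0.754, 0.657, -0.0, -0.0]
wrist_force: [0.6, 0.2, 0.4]
gripper_width: 0.007
grasp_force: 0.0
```

Run:
```python
from h import *
s=camera('scene');im=camera('top')
A=cv2.resize(im[60:200,90:190],None,fx=4,fy=4,interpolation=cv2.INTER_CUBIC)
B=cv2.resize(s[115:180,310:375],None,fx=6,fy=6,interpolation=cv2.INTER_CUBIC)
C=np.zeros((600,800,3),np.uint8);C[:560,:400]=A;C[:390,400:790]=B;save(C,'p3.png');q=manip.sense();print(q['time_s'],q['position'])
```

```text
29.5 [472.06894797 246.2845357  160.02206834]
```

View pics/p3.png

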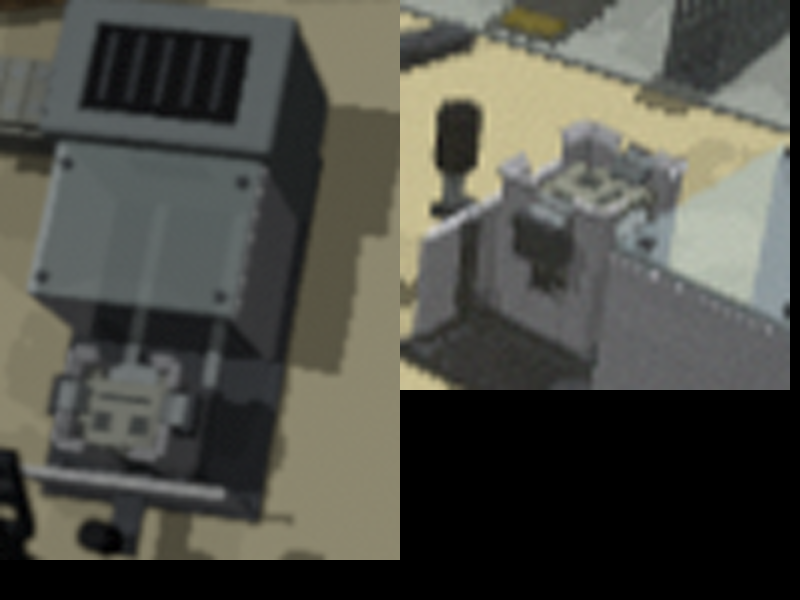

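The second block sits flat below both shut lips at left-view (125,405), foot to the rear. Now I'll push the carriage home with the shut fingers in front of the knob.

Call:
step_arm --targets '[{"translation": [-0.16, 0.05, -0.4], "spin": 0, "jaw": 0}, {"translation": [0, 0, -0.7], "spin": 0, "jaw": 0}, {"translation": [0, 0, -0.56], "spin": 0, "jaw": 0}, {"translation": [0.2, -0.028, 0], "spin": 0, "jaw": 0}, {"translation": [0.2, -0.028, 0], "spin": 0, "jaw": 0}, {"translation": [0.2, -0.028, 0], "spin": 0, "jaw": 0}, {"translation": [0.2, -0.028, 0], "spin": 0, "jaw": 0}, {"translation": [0.2, -0.028, 0], "spin": 0, "jaw": 0}, {"translation": [0.2, -0.028, 0], "spin": 0, "jaw": 0}]'

```text
time_s: 30.62
position: [524.1, 240.2, 77.4]
ee_rot: [0.754, 0.656, -0.0, -0.0]
wrist_force: [-5.5, -0.1, 4.2]
gripper_width: 0.001
grasp_force: 2.6
```

Call:
step_arm --targets '[{"translation": [0.2, -0.028, 0], "spin": 0, "jaw": 0}, {"translation": [0.2, -0.028, 0], "spin": 0, "jaw": 0}, {"translation": [0.2, -0.028, 0], "spin": 0, "jaw": 0}, {"translation": [0.2, -0.028, 0], "spin": 0, "jaw": 0}, {"translation": [0.08, -0.012, 0], "spin": 0, "jaw": 0}, {"translation": [0.06, -0.008, 0], "spin": 0, "jaw": 0}, {"translation": [0, 0, 0], "spin": 0, "jaw": 0}]'

```text
time_s: 31.5
position: [571.1, 233.7, 76.6]
ee_rot: [0.754, 0.656, 0.001, 0.0]
wrist_force: [-2.1, -1.3, 1.7]
gripper_width: -0.003
grasp_force: 0.4
```

Call:
step_arm --targets '[{"translation": [0.06, -0.008, 0], "spin": 0, "jaw": 0}, {"translation": [0.06, -0.008, 0], "spin": 0, "jaw": 0}, {"translation": [0.06, -0.008, 0], "spin": 0, "jaw": 0}, {"translation": [0.05, -0.007, 0], "spin": 0, "jaw": 0}, {"translation": [0, 0, 0], "spin": 0, "jaw": 0}]'

```text
time_s: 32.12
position: [582.6, 232.1, 76.2]
ee_rot: [0.754, 0.656, 0.0, 0.0]
wrist_force: [-0.8, -0.1, 0.8]
gripper_width: 0.001
grasp_force: 0.7
```

Call:
step_arm --targets '[{"translation": [0.05, -0.007, 0], "spin": 0, "jaw": 0}, {"translation": [0.05, -0.007, 0], "spin": 0, "jaw": 0}, {"translation": [0.05, -0.007, 0], "spin": 0, "jaw": 0}, {"translation": [0, 0, 0], "spin": 0, "jaw": 0}]'

```text
time_s: 32.62
position: [586.5, 231.5, 76.2]
ee_rot: [0.754, 0.657, -0.003, -0.003]
wrist_force: [-16.8, 1.7, 9.9]
gripper_width: 0.002
grasp_force: 9.4
```

Call:
step_arm --targets '[{"translation": [0.03, -0.004, 0], "spin": 0, "jaw": 0}, {"translation": [0, 0, 0], "spin": 0, "jaw": 0}]'

```text
time_s: 32.88
position: [586.6, 231.5, 76.2]
ee_rot: [0.754, 0.657, -0.004, -0.003]
wrist_force: [-24.6, 1.5, 14.1]
gripper_width: 0.001
grasp_force: 12.6
```

Call:
step_arm --targets '[{"translation": [-0.5, 0.07, 0], "spin": 0, "jaw": 0}, {"translation": [-0.5, 0.07, 0.3], "spin": 0, "jaw": 0}, {"translation": [-0.7, 0, 0.8], "spin": 0, "jaw": 0}, {"translation": [-0.9, -0.3, 0.6], "spin": 0, "jaw": 0}, {"translation": [-0.7, -0.7, 0], "spin": 0, "jaw": 0}, {"translation": [0, 0, 0], "spin": 0, "jaw": 0}, {"translation": [0, 0, 0], "spin": 0, "jaw": 0}]'

```text
time_s: 33.75
position: [427.3, 187.9, 161.6]
ee_rot: [0.755, 0.656, 0.001, 0.001]
wrist_force: [0.0, -0.2, -0.3]
gripper_width: 0.0
grasp_force: 0.0
```

Run:
```python
from h import *
s=camera('scene');im=camera('top')
A=cv2.resize(im[60:200,90:190],None,fx=4,fy=4,interpolation=cv2.INTER_CUBIC)
B=cv2.resize(s[125:190,325:390],None,fx=6,fy=6,interpolation=cv2.INTER_CUBIC)
C=np.zeros((600,800,3),np.uint8);C[:560,:400]=A;C[:390,400:790]=B;save(C,'p4.png');q=manip.sense();print(q['time_s'],q['position'],q['wrist_force'])
old=np.load('top.npy')[140:165,100:140].astype(int);print(np.abs(old-im[140:165,100:140]).mean())
```

```text
33.85 [427.25695403 188.21884588 161.20038043] [0.41223148 0.53536981 0.10777326]
17.480666666666668
```

View pics/p4.png

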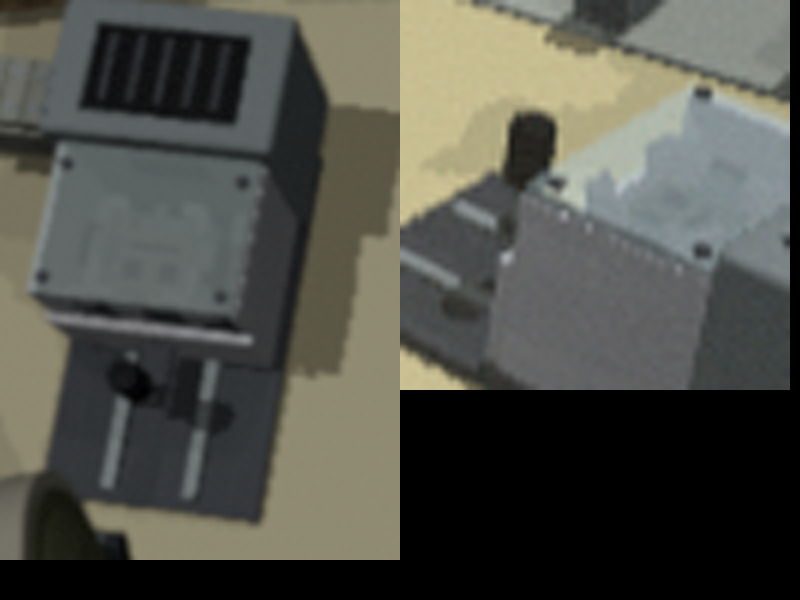

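The carriage is home. Its front plate, at left-view (48,315) to (250,340), is tight against the cheeks and farther in than it was at the start, and the block is visible under the guard.

```bash
python3 -c "
from bench import manip
print(manip.finish_job())"
```

```text
the job is handed in; nothing more can be done
None
```

The job is handed in: both wide blocks are pressed in under the lips with the foot to the rear, the carriage is fully home and the arm is clear; no verdict came back.

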